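Refit the grind knob of a hand coffee mill

ROBOT

A 6-joint arm with a two-finger parallel gripper is mounted at the origin on a cart in front of the work surface, level with it; the furniture and walls round the work are solid. World frame = base frame: x ahead of the robot, y to its left, z up, the work surface at z = 0. Lengths are in m, angles in rad, forces in N, time in s.
With the tool pointing down it reaches from about 0.35 to 0.975 m from the base axis. Payload 4.9 kg.
Tool frame: the origin (TCP) lies midway between the tips of the shut fingers; the grasp point (between the pads) lies 19 mm behind it; z points along the fingers, y is the direction in which the jaws open and shut (so a half turn about z gives the same grasp; the last joint's range is limited). The gripper opens to 85 mm and grips with 20 to 120 N. Pads are 22 mm wide; open, the fingers measure 114 mm over their backs; the gripper's body (76 mm by 85 mm) begins 54 mm behind the grasp point. The pads swing forward as they close: fully open they stand 13 mm farther back than shut.
Start: joints at [1.079, 0.053, 1.613, -0, 1.476, -0.119], TCP at [0.228, 0.582, 0.199] pointing down, gripper open.
Joint ranges: [-3.01, 3.01], [-1.01, 2.22], [0.06, 2.58], [-1.02, 4.17], [0.09, 2.62], [-3.14, 3.14]. Speed limits (rad/s): [2.57, 2.57, 3.14, 3.14, 3.14, 3.14].

INTERFACE

Orientations are given as a unit quaternion [w, x, y, z].
In Python, from plant import manip, cams gives the robot as it stands.
- The arm moves only by the tool jog_arm, never from a script. Its argument "targets" is a list of rows, each a list of 4 numbers: the shift along the tool's x, y, z in m, then the turn about the tool's z in degrees. A call has 1 to 5 rows; each row is the pose to reach, as a shift and turn from the pose commanded when the call began, along the tool's axes at that moment; what a row does not reach only later rows make up. A row lasts 1/12 s, in which the tool goes at most 41.7 mm and 7.16 degrees, less where a joint would pass 70% of its speed; a pose out of reach is approached as far as the arm can. A call with a gripper value outside its range is refused whole. "fingers" is the opening, from 0 (shut) to 1 (fully open), set as the call begins (left out, the last holds). The fingers move at their own pace and stop on an object; the grip force is fixed at half the most. Time passes only in rows, so rows that repeat a pose let the fingers close. It gives the time, the measured TCP pose, the force and the opening at its end, in the units of the state.
- manip.state(): the state, without advancing time (a new reading comes with each control period).
- cams.grab_frame(name): name is "side" or "top"; returns the picture (420x560x3 uint8, red, green, blue); there is no depth.
- cams.get_calibration(name): a dict with "camera_matrix" (3x3 intrinsics, pixels), "distortion" ([k1, k2, p1, p2, k3] as OpenCV has them; the pictures are not rectified), "cam_to_world" (4x4, takes a point from camera to world coordinates). Camera axes: x right, y up, looking along -z (the intrinsics and any distortion apply to the point x, -y, -z); pixel columns grow to the right and rows downward; lengths in m; the calibration is good to about 2 mm. A picture is of the moment at which its call begins. get_calibration takes no time and is no camera call.
- manip.job_done(): hands the job in, once; it reports no verdict.
The state is a dict: "time": time; "joint_pos": joint angles; "joint_vel": joint speeds; "joint_efforts": joint torques, N m; "tool_pos": TCP position; "tool_rot": TCP orientation; "contact_force": force on the tool from outside, world axes, zero at the start; "ft_torque": the same for the moment, N m; "gripper_width": opening from 0.0 (shut) to 1.0 (fully open).
Only numpy, scipy, OpenCV 4.12 (cv2) and the standard library are available. Lean on these libraries where they do the work, as an engineer would, in place of code of your own. Each camera call takes 0.05 s, during which the arm holds its last target. There are 200 camera calls.

TASK

The hand coffee mill has been cleaned and its grind knob is still off. First turn the crank clockwise (seen from above) through one full turn, back to where it stood, to feel that the burrs run free; then take the black knob from the cork coaster, turn it so that the flat in its bore matches the flat of the D-shaped grind spindle, and push it onto the spindle and fully down against its spring. Finish still holding the knob pressed fully home, so that a colleague can tighten its grub screw, and leave the other things where they are.

Things in the scene. Friction and masses are not known exactly. Their poses are not given: they have to be found in the camera images.
- mill: hand coffee mill, fixed: dark green box on a wooden plinth, 156 x 246 mm, 116 mm high to its top plate. Origin: centre of its underside; x to its back, y to its left. On top at the left a steel dome (110 mm wide, up to 138 mm high) with the crank; at the right, 128 mm from the crank's axis, a black scale disc 72 mm wide with white ticks, 2 mm thick, from which the grind spindle stands
- crank_axis (a point): point on the vertical axis of the crank, 149 mm above the worktop, the height of the crank arm's middle (the arm's top and the foot of the handle lie 151 to 154 mm above the worktop)
- crank_handle (a point): centre of the top of the crank's upright wooden handle, 202 mm above the worktop. The handle is a cylinder 23 mm wide and 48 mm tall (154 to 202 mm above the worktop), 58 mm from the crank's axis, and spins freely on its own pin, so it can be held while it is led round the circle
- crank (a joint): angle of the crank: 0 at the start (handle towards the mill's front), grows clockwise seen from above; one full turn is 6.28 rad. No end stops; friction of about 0.1 N m, it stays where it is left
- spindle (a joint): angle of the grind spindle in the mill, rad, growing anticlockwise seen from above; it turns with some friction (0.02 N m) from -2.36 to 2.36
- spindle_tip (a point): top centre of the brass grind spindle, 138 mm over the worktop: an upright D-shaft, 14 mm in diameter, 20 mm tall, its flat 2 mm from the axis, facing the x axis of this point, which turns with the spindle. Top 3.5 mm tapered. A spring washer round its foot, top 13 mm below the tip, yields 5 mm (3 N at first, 8 N at last) until the knob stands on a shoulder 18 mm below the tip
- spring_washer (a joint): how far the spring washer round the spindle's foot is pushed down, m: 0 free, 0.005 when the knob is fully home
- knob: black knob, 40 to 85 g, upright on the coaster: round skirt 41 mm wide, 22 mm high; on it a bar grip 37 mm long (its x), 11.5 wide, 20 high, to be held by its sides. Origin: centre of underside, z up. White pointer line on the bar's +x end. D-bore below: 15.6 mm in diameter, 19.5 deep, flat 2.8 mm from the axis on the pointer's side (+x): pointer and spindle flat must face the same way
- coaster: round cork coaster, 94 mm wide, 9 mm thick, under the knob; origin: centre of its underside. A tall coffee machine (400 mm) stands on the worktop behind it and between it and the mill; no part of it is nearer than 100 mm to the knob's axis, and it lies farther from the robot (beyond x = 0.55 m)
- hex_key: small L-shaped dark steel hex key, 80 x 22 mm, 4 mm thick, lying behind the coaster; leave it
- bean_tin: green and gold tin, 57 mm wide, 72 mm high, left of the mill; leave it
- scoop: light grey metal coffee scoop, 47 x 138 mm, 24 mm high, left of the mill; leave it
- espresso_cup: white espresso cup, 68 x 99 mm, 56 mm high, at the left, behind the tin; leave it
- knob_pointer (a point): outer end of the white pointer line, on top of the knob's bar, 18.5 mm from the knob's axis and 42 mm above its underside
Not all that is in view belongs to the job. Of the things like the knob, leave any that is turquoise; of the rest the smaller one is meant.

How it is judged:
On the way, in this order (a step that is already met when the one before it is completed fails the run):
1. the crank has been turned clockwise through one full turn (value of joint crank between 5.93 and 6.63 rad), for 0.3 s.
2. the knob sits on the spindle with its flat on the spindle's flat, down to the spring (horizontal distance between knob and spindle_tip below 0.003 m and z of knob in the frame of spindle_tip below -0.011 m and angle between the x axis of knob and the x axis of spindle_tip, either way round below 0.35 rad and x of knob_pointer in the frame of spindle_tip above 0.012 m), for 0.1 s.
At the end, for the whole second after the job is handed in: crank turned 6.28 rad within 0.35; knob upright on the spindle (axes within 3 mm, pointer to the flat within 0.35 rad, tilt under 0.09), underside over 16.5 mm below the tip, washer down over 3.6 mm with over 5 N; fingers still press it with over 3 N, and it is still (all of step 1 and horizontal distance between knob and spindle_tip below 0.003 m and z of knob in the frame of spindle_tip below -0.0165 m and angle between the x axis of knob and the x axis of spindle_tip, either way round below 0.35 rad and angle between knob's own z axis and vertical below 0.09 rad and value of joint spring_washer above 0.0036 m and contact force between knob and mill above 5 N and contact force between the fingers and knob above 3 N and linear speed of knob below 0.01 m/s and x of knob_pointer in the frame of spindle_tip above 0.012 m); the arm keeps its last pose, push and grip.
It fails at once if the tin, the scoop, the cup or the hex key is disturbed (moved more than 3 cm) (distance of any of bean_tin, scoop, espresso_cup, hex_key from where it was at the start of the episode above 0.03 m).
It fails at once if the coaster is pushed away (more than 5 cm) (distance of coaster from where it was at the start of the episode above 0.05 m).
It also fails if it takes over 64 s, if anything falls off the work surface, if the arm or the gripper's body presses on something with over 40 N, if the wrist force passes 120 N, or if a joint passes its speed limit or range.

## Working session

There is one attempt and no reset: what is moved stays moved. The work goes in short steps, Python scripts to look and compute and a tool call to move; the robot and the scene stay as the last step left them, time stands still between calls to the robot, and variables do not carry over. Pictures are saved under pics/ and viewed, about 8 in all and at most 12, crops included, and the job is handed in when it is done.

Besides the shell and the picture viewer there is one more tool, called after ">>>" as name([rows], argument=value, ...), one row to a line, values as JSON. jog_arm: Moves the arm, as the interface text tells. Its arguments: {"type":"object","properties":{"targets":{"type":"array"},"fingers":{"type":"number"}},"required":["targets"]}

```bash
mkdir -p pics; ls
cat > h.py <<'E'
import numpy as np, cv2
from plant import manip, cams
def grab(n,f):
    im=cams.grab_frame(n); cv2.imwrite(f'pics/{f}.png',im[:,:,::-1]); return im
def ray(n,u,v):
    c=cams.get_calibration(n); K=np.array(c['camera_matrix'],float); D=np.array(c['distortion'],float); T=np.array(c['cam_to_world'])
    p=cv2.undistortPoints(np.array([[[u,v]]],float),K,D)[0,0]
    return T[:3,3], T[:3,:3]@np.array([p[0],-p[1],-1])
def atz(n,u,v,z):
    o,d=ray(n,u,v); return o+d*(z-o[2])/d[2]
def proj(n,P):
    c=cams.get_calibration(n); K=np.array(c['camera_matrix'],float); D=np.array(c['distortion'],float); T=np.linalg.inv(np.array(c['cam_to_world']))
    q=(T[:3,:3]@np.array(P,float).T).T+T[:3,3] if np.ndim(P)==1 else np.array(P)@T[:3,:3].T+T[:3,3]
    q=np.atleast_2d(q)*[1,-1,-1]
    return cv2.projectPoints(q,np.zeros(3),np.zeros(3),K,D)[0][:,0]
E
python3 - <<'E'
from h import *
grab('side','s0');grab('top','t0')
for n in('side','top'):
    c=cams.get_calibration(n);print(n,np.round(c['cam_to_world'],3).tolist(),np.round(c['camera_matrix'],0).tolist())
print(manip.state())
E
```

```text
pics
side [[-0.154, 0.395, -0.906, -1.04], [-0.988, -0.036, 0.152, 0.432], [0.028, 0.918, 0.395, 0.81], [0.0, 0.0, 0.0, 1.0]] [[542.0, 0.0, 271.0], [0.0, 542.0, 209.0], [0.0, 0.0, 1.0]]
top [[0.063, 0.975, -0.211, 0.211], [-0.998, 0.062, -0.01, 0.166], [0.003, 0.211, 0.977, 1.485], [0.0, 0.0, 0.0, 1.0]] [[526.0, 0.0, 273.0], [0.0, 526.0, 209.0], [0.0, 0.0, 1.0]]
{'time': 0.1, 'joint_pos': array([ 1.07901868e+00,  5.33069706e-02,  1.61414889e+00, -4.05473574e-06,
        1.47600953e+00, -1.18977736e-01]), 'joint_vel': array([-3.11584156e-04, -2.13541814e-04, -2.37202676e-03,  9.54423410e-04,
       -1.19453845e-03, -3.76602160e-05]), 'joint_efforts': array([ 1.96678384e-04, -3.94902778e+01, -3.71362817e+01, -7.82390225e-05,
        3.82803919e-03, -3.13348937e-05]), 'tool_pos': array([0.22733218, 0.58152181, 0.19828068]), 'tool_rot': array([-2.79597927e-04,  1.85322147e-01,  9.82677376e-01, -8.93653542e-04]), 'contact_force': array([ 0.25368959, -0.55584887, -0.56770011]), 'ft_torque': array([-0.00123057, -0.02815789,  0.00884439]), 'gripper_width': 0.9993017141583399}
```

View pics/t0.png

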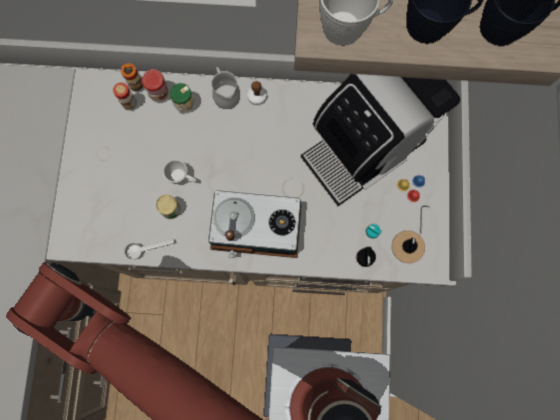

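View pics/s0.png

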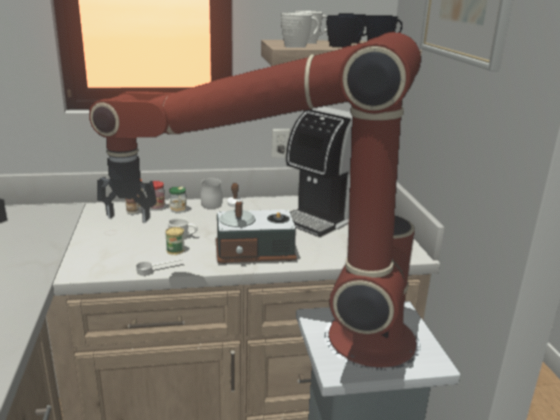

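Top view: crank dome at (233,217), handle near (230,236), scale disc at (282,222), coaster with knob at (409,246). There is a second black knob at (366,256) and a turquoise one at (373,231). I'll enlarge both areas.

Run:
```python
import cv2,numpy as np
im=cv2.imread('pics/t0.png')
a=cv2.resize(im[185:265,205:305],None,fx=6,fy=6,interpolation=cv2.INTER_CUBIC)
b=cv2.resize(im[205:275,350:430],None,fx=7,fy=7,interpolation=cv2.INTER_CUBIC)
cv2.imwrite('pics/c1.png',a);cv2.imwrite('pics/c2.png',b)
```

```text
(no output)
```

View pics/c1.png

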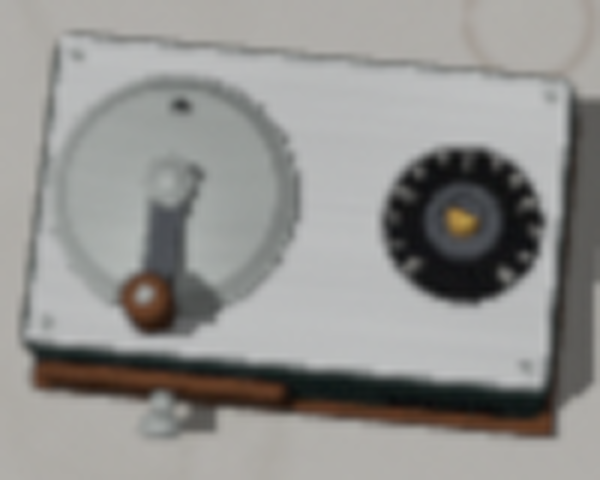

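View pics/c2.png

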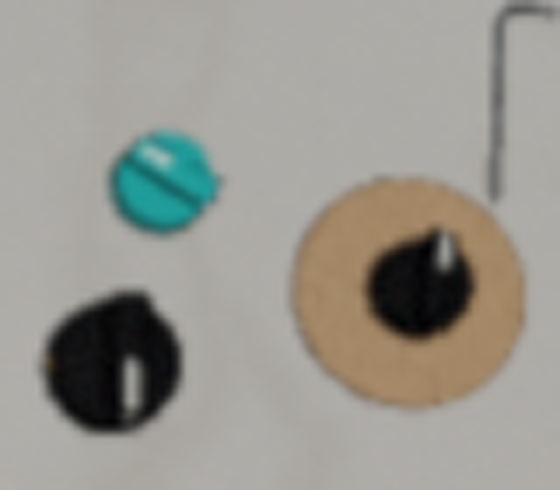

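Run:
```python
from h import *
from scipy.optimize import least_squares
f=lambda x,y:((x+.5)/6-.5+205,(y+.5)/6-.5+185)
g=lambda x,y:((x+.5)/7-.5+350,(y+.5)/7-.5+205)
C=[f(62,33),f(572,80),f(547,390),f(27,345)]
W=np.array([atz('top',*c,.116) for c in C]);print(W[:,:2],np.linalg.norm(np.roll(W,-1,0)-W,axis=1))
m=np.array([[78,123],[78,-123],[-78,-123],[-78,123]])/1000
def T(p,q): c,s=np.cos(p[2]),np.sin(p[2]); return np.asarray(q)@np.array([[c,s],[-s,c]])+p[:2]
r=least_squares(lambda p:(T(p,m)-W[:,:2]).ravel(),[.5,.2,0]);print('mill',r.x,r.fun)
sp=atz('top',*f(464,224),.118);print('disc',sp, T([0,0,-0],[0,0]))
print('tip',atz('top',*f(461,221),.138))
h=atz('top',*f(147,294),.202);print('handle',h)
print('crank hub',atz('top',*f(172,182),.155))
c,s=np.cos(r.x[2]),np.sin(r.x[2]);R=np.array([[c,-s],[s,c]])
print('disc in mill',R.T@(sp[:2]-r.x[:2]),'handle in mill',R.T@(h[:2]-r.x[:2]))
print('coaster',atz('top',*g(409,293),.009))
print('skirt top',atz('top',*g(418,288),.031),'ptr',atz('top',*g(447,231),.051),atz('top',*g(443,270),.051))
im=cv2.imread('pics/t0.png')
a=cv2.resize(im[209:235,268:296],None,fx=14,fy=14,interpolation=cv2.INTER_CUBIC)
b=cv2.resize(im[230:262,394:424],None,fx=13,fy=13,interpolation=cv2.INTER_CUBIC)
b=cv2.convertScaleAbs(b,alpha=1.6,beta=20)
H=max(a.shape[0],b.shape[0]);o=np.zeros((H,a.shape[1]+b.shape[1],3),np.uint8);o[:a.shape[0],:a.shape[1]]=a;o[:b.shape[0],a.shape[1]:]=b
cv2.imwrite('pics/c3.png',o);print(a.shape,b.shape)
```

```text
[[0.54825296 0.33846171]
 [0.54127395 0.10987186]
 [0.4017523  0.11348402]
 [0.40704625 0.34158613]] [0.22869637 0.1395684  0.22816353 0.14124127]
mill [ 0.47458136  0.22585093 -0.02606074] [ 0.00750703  0.00831494  0.00807582 -0.00901167 -0.00834956 -0.00855882
 -0.00723329  0.00925554]
disc [0.47263593 0.15403317 0.118     ] [0. 0.]
tip [0.47004892 0.15558864 0.138     ]
handle [0.41898375 0.28318281 0.202     ]
crank hub [0.47588165 0.28068393 0.155     ]
disc in mill [-7.33631123e-05 -7.18440715e-02] handle in mill [-0.05707268  0.05586366]
coaster [ 0.44577999 -0.2072065   0.009     ]
skirt top [ 0.4445185  -0.20520922  0.031     ] ptr [ 0.46471115 -0.21133701  0.051     ] [ 0.44907659 -0.20987239  0.051     ]
(364, 392, 3) (416, 390, 3)
```

View pics/c3.png

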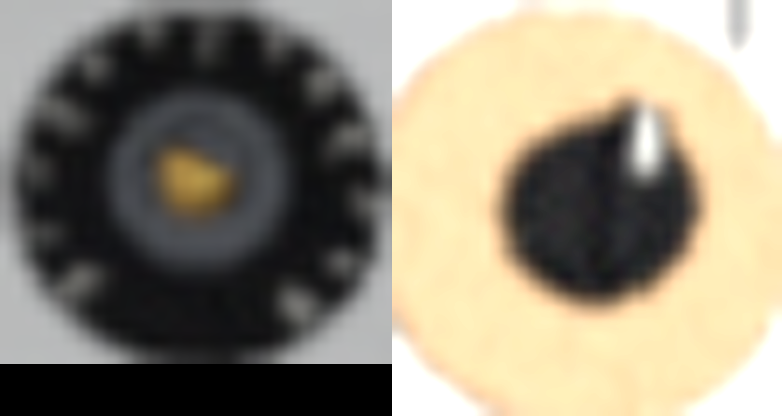

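Crop: the brass D's straight edge runs (160,145)→(238,180), so the flat faces up and slightly right in the image, roughly world yaw -21°. The knob's white pointer is near vertical at (646,105)–(645,180). I'll refine both by silhouette fits.

```bash
cat > fit.py <<'E'
from h import *
from scipy.optimize import minimize
S=8
def cyl(x,y,r,z): 
    t=np.linspace(0,2*np.pi,60,endpoint=False); return np.c_[x+r*np.cos(t),y+r*np.sin(t),0*t+z]
def box(x,y,a,L,Wd,z):
    q=np.array([[1,1],[1,-1],[-1,-1],[-1,1]])*[L/2,Wd/2]; c,s=np.cos(a),np.sin(a)
    q=q@np.array([[c,s],[-s,c]])+[x,y]; return np.c_[q,np.full(4,z)]
def dpts(x,y,a,z,r=.007,d=.002):
    t0=np.arccos(d/r); t=np.linspace(t0,2*np.pi-t0,50)+a; return np.c_[x+r*np.cos(t),y+r*np.sin(t),0*t+z]
def draw(hulls,u0,v0,w,h):
    m=np.zeros((h*S,w*S),np.uint8)
    for P in hulls:
        p=((proj('top',P)-[u0,v0]+.5)*S-.5)
        cv2.fillPoly(m,[np.round(cv2.convexHull(p.astype(np.float32))*16).astype(np.int32)],255,shift=4)
    return cv2.GaussianBlur(cv2.resize(m,(w,h),interpolation=cv2.INTER_AREA).astype(float)/255,(0,0),.6)
def knobh(x,y,a,z0): return [np.vstack([cyl(x,y,.0205,z0),cyl(x,y,.0205,z0+.022)]),np.vstack([box(x,y,a,.037,.0115,z0+.022),box(x,y,a,.037,.0115,z0+.042)])]
E
python3 - <<'E'
from fit import *
im=cv2.imread('pics/t0.png').astype(float)
# spindle: yellowness
u,v,w,h=275,215,14,14
c=im[v:v+h,u:u+w]; y=np.clip((c[...,2]-c[...,0])/ (c[...,2]-c[...,0]).max(),0,1)
best=[]
for a0 in np.radians([-60,-40,-20,0,20,180]):
    def cost(p):
        x0,y0=p[0]/1e3,p[1]/1e3
        m=draw([np.vstack([dpts(x0,y0,p[2],.1345),dpts(x0,y0,p[2],.138,.0058,.0012)])],u,v,w,h); k=(m*y).sum()/(m*m).sum(); return ((k*m-y)**2).sum()
    r=minimize(cost,[472,154,a0],method='Nelder-Mead',options=dict(initial_simplex=np.array([[472,154,a0],[475,154,a0],[472,157,a0],[472,154,a0+.3]])))
    best.append((r.fun,r.x[0],r.x[1],np.degrees(r.x[2])))
for b in sorted(best): print('spindle',np.round(b,3))
# knob: darkness
u,v,w,h=398,233,24,26
c=im[v:v+h,u:u+w]; d=np.clip((110-c[...,2])/85,0,1)
white=draw([np.array([[.4647,-.2125,.051],[.4647,-.2102,.051],[.449,-.211,.051],[.449,-.2088,.051]])],u,v,w,h)
wt=1-np.clip(white*1.5,0,1)
res=[]
for a0 in np.radians([-25,-5,10]):
    def cost(p): return (wt*(draw(knobh(p[0]/1e3,p[1]/1e3,p[2],.009),u,v,w,h)-d)**2).sum()
    r=minimize(cost,[446,-207,a0],method='Nelder-Mead',options=dict(initial_simplex=np.array([[446,-207,a0],[449,-207,a0],[446,-204,a0],[446,-207,a0+.3]])))
    res.append((r.fun,r.x[0],r.x[1],np.degrees(r.x[2])))
for b in sorted(res): print('knob',np.round(b,3))
E
```

```text
spindle [ 1.28000e-01  4.72146e+02  1.55055e+02 -2.59750e+01]
spindle [ 1.33000e-01  4.72163e+02  1.54933e+02 -2.59060e+01]
spindle [ 1.34000e-01  4.72273e+02  1.54956e+02 -2.39250e+01]
spindle [ 1.35000e-01  4.72094e+02  1.54980e+02 -2.27740e+01]
spindle [ 2.70000e-01  4.72771e+02  1.55335e+02 -1.24320e+01]
spindle [  0.471 468.779 156.931 144.975]
knob [  25.108  446.7   -208.595   27.866]
knob [  25.326  446.956 -209.279   29.586]
knob [  25.448  446.716 -208.844   15.63 ]
```

>>> jog_arm([
  [0, 0, -0.04, -7],
  [0, 0, -0.06, -14],
  [0, 0, -0.06, -20],
  [0, 0, -0.06, -20],
  [0, 0, -0.06, -20],
])

```text
time: 0.52
tool_pos: [0.2274, 0.5817, 0.2586]
tool_rot: [-0.0, 0.013, 1.0, -0.001]
contact_force: [-0.9, 0.0, 0.2]
gripper_width: 0.997
```

>>> jog_arm([
  [-0.022, -0.033, 0, 0],
  [-0.044, -0.066, 0, 0],
  [-0.066, -0.098, 0, 0],
  [-0.088, -0.131, 0, 0],
  [-0.11, -0.164, 0, 0],
], fingers=0.65)

```text
time: 0.93
tool_pos: [0.3336, 0.4134, 0.2573]
tool_rot: [-0.001, 0.013, 1.0, -0.001]
contact_force: [0.7, 0.5, 0.1]
gripper_width: 0.648
```

>>> jog_arm([
  [-0.022, -0.033, 0, 0],
  [-0.044, -0.066, 0, 0],
  [-0.066, -0.098, 0, 0],
  [-0.089, -0.129, 0, 0],
  [-0.089, -0.129, 0, 0],
])

```text
time: 1.35
tool_pos: [0.4218, 0.2793, 0.2574]
tool_rot: [-0.001, 0.017, 1.0, -0.002]
contact_force: [0.2, 0.4, 0.3]
gripper_width: 0.648
```

>>> jog_arm([
  [0, 0, 0, 0],
  [0, 0, 0, 0],
])

```text
time: 1.52
tool_pos: [0.419, 0.2843, 0.258]
tool_rot: [-0.001, 0.013, 1.0, -0.0]
contact_force: [-0.5, 0.3, 0.4]
gripper_width: 0.65
```

Run:
```python
from h import *
im=grab('top','t1'); s=grab('side','s1')
a=cv2.resize(im[180:270,195:305],(550,450),interpolation=cv2.INTER_CUBIC);b=cv2.resize(s[130:270,200:310],(440,560)[:2],interpolation=cv2.INTER_CUBIC)[:450]
b=cv2.resize(s[150:270,205:270],(244,450),interpolation=cv2.INTER_CUBIC)
cv2.imwrite('pics/c4.png',np.hstack([a,b])[:,:,::-1]);st=manip.state();print(st['tool_pos'],st['tool_rot'])
```

```text
[0.41870533 0.28518844 0.25857943] [-7.33747600e-04  1.14494030e-02  9.99934162e-01 -2.08539891e-04]
```

View pics/c4.png

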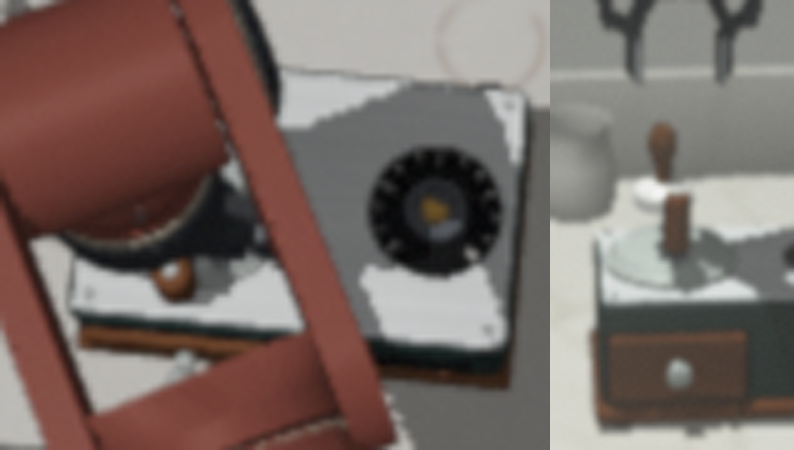

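The side view shows the fingers (636 and 722) centred over the handle (677), so I'll descend and grip.

>>> jog_arm([
  [0, 0, 0.03, 0],
  [0, 0, 0.06, 0],
  [0, 0, 0.09, 0],
  [0, 0, 0.09, 0],
  [0, 0, 0.09, 0],
])

```text
time: 2.03
tool_pos: [0.4177, 0.2848, 0.1676]
tool_rot: [-0.002, 0.011, 1.0, -0.001]
contact_force: [0.6, 0.4, -0.1]
gripper_width: 0.65
```

>>> jog_arm([
  [0, 0, 0, 0],
  [0, 0, 0, 0],
  [0, 0, 0, 0],
  [0, 0, 0, 0],
  [0, 0, 0, 0],
], fingers=0.0)

```text
time: 2.45
tool_pos: [0.4203, 0.2847, 0.1707]
tool_rot: [0.001, 0.012, 1.0, 0.0]
contact_force: [-0.1, -0.1, 0.6]
gripper_width: 0.001
```

>>> jog_arm([
  [0, 0, 0, 0],
  [0, 0, 0, 0],
])

```text
time: 2.62
tool_pos: [0.4198, 0.2844, 0.1697]
tool_rot: [0.0, 0.012, 1.0, 0.0]
contact_force: [0.6, -0.2, 0.2]
gripper_width: -0.002
```

The fingers shut on nothing, so I'll look again.

Run:
```python
from h import *
im=grab('top','t2'); s=grab('side','s2')
a=cv2.resize(im[195:265,205:265],(480,560),interpolation=cv2.INTER_CUBIC)
b=cv2.resize(s[170:260,210:262],(312,560)[:2],interpolation=cv2.INTER_CUBIC)
cv2.imwrite('pics/c5.png',np.hstack([a,b])[:,:,::-1])
for P in ([.4185,.2833,.202],[.4185,.2833,.154],[.476,.282,.149],[.42,.2845,.17]): print(P,proj('side',P),proj('top',P))
print(manip.state()['tool_pos'])
```

```text
[0.4185, 0.2833, 0.202] [[239.02757807 201.44953573]] [[229.02018729 233.77345522]]
[0.4185, 0.2833, 0.154] [[238.95753201 216.42817937]] [[230.484573   236.87194472]]
[0.476, 0.282, 0.149] [[237.50199808 210.25981892]] [[232.90939568 215.30379262]]
[0.42, 0.2845, 0.17] [[238.52463613 211.28695162]] [[229.58229837 235.24835995]]
[0.41964147 0.28437617 0.16945856]
```

View pics/c5.png

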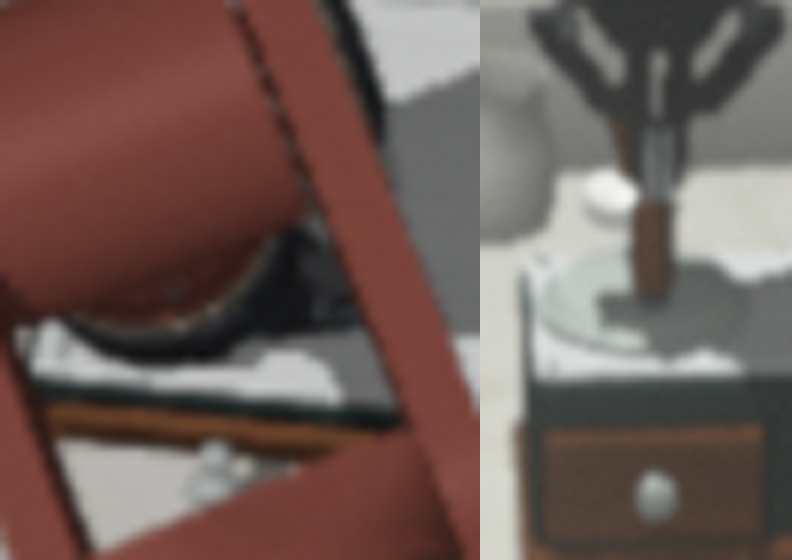

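Run:
```python
from h import *
for P in ([.2273,.5815,.198],[.2273,.5815,.211],[.4187,.2852,.2586],[.4187,.2852,.2716],[.4187,.2852,.268],[.42,.2845,.17]): print(P,proj('side',P))
s0,s1,s2=[cv2.imread(f'pics/s{i}.png') for i in range(3)]
a=cv2.resize(s0[170:230,90:170],(400,300),interpolation=cv2.INTER_CUBIC)
b=cv2.resize(s1[130:220,210:270],(200,300),interpolation=cv2.INTER_CUBIC)
c=cv2.resize(s2[170:230,220:260],(200,300),interpolation=cv2.INTER_CUBIC)
cv2.imwrite('pics/c6.png',cv2.convertScaleAbs(np.hstack([a,b,c]),alpha=1.4,beta=20))
```

```text
[0.2273, 0.5815, 0.198] [[128.88316266 235.7583695 ]]
[0.2273, 0.5815, 0.211] [[128.4896614 231.1146806]]
[0.4187, 0.2852, 0.2586] [[238.44904145 183.31418877]]
[0.4187, 0.2852, 0.2716] [[238.46679835 179.07634803]]
[0.4187, 0.2852, 0.268] [[238.46186736 180.25269745]]
[0.42, 0.2845, 0.17] [[238.52463613 211.28695162]]
```

View pics/c6.png

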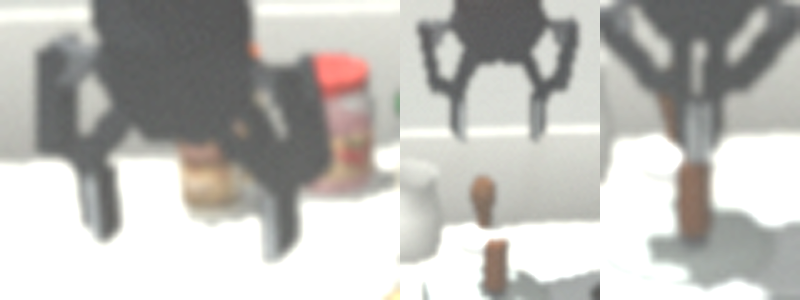

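The tips look 8–11 px too high in all three side pictures, so the true tips sit either about 26–30 mm higher or further back than reported. A gentle touch with the shut fingers will tell which.

>>> jog_arm([
  [0, 0, 0.001, 0],
  [0, 0, 0.002, 0],
  [0, 0, 0.003, 0],
  [0, 0, 0.003, 0],
])

```text
time: 3.05
tool_pos: [0.4199, 0.2848, 0.1689]
tool_rot: [0.0, 0.012, 1.0, 0.0]
contact_force: [-3.9, -2.1, 9.9]
gripper_width: 0.002
```

>>> jog_arm([
  [0, 0, 0.001, 0],
  [0, 0, 0.002, 0],
  [0, 0, 0.002, 0],
  [0, 0, 0.002, 0],
])

```text
time: 3.38
tool_pos: [0.4201, 0.2855, 0.1687]
tool_rot: [0.001, 0.012, 1.0, 0.001]
contact_force: [-6.9, -1.0, 16.8]
gripper_width: 0.003
```

Contact came at once, so the real tips are at about z=0.202 when 0.169 is reported (offset about +33 mm). I'll raise, open, go down lower in stages and grip.

>>> jog_arm([
  [0, 0, -0.01, 0],
  [0, 0, -0.02, 0],
  [0, 0, -0.02, 0],
  [0, 0, -0.02, 0],
  [0, 0, -0.02, 0],
], fingers=0.65)

```text
time: 3.8
tool_pos: [0.4194, 0.2842, 0.1838]
tool_rot: [-0.0, 0.012, 1.0, -0.0]
contact_force: [-0.6, 0.3, 0.2]
gripper_width: 0.654
```

>>> jog_arm([
  [0, 0, 0.01, 0],
  [0, 0, 0.02, 0],
  [0, 0, 0.03, 0],
  [0, 0, 0.03, 0],
])

```text
time: 4.13
tool_pos: [0.4175, 0.2833, 0.1501]
tool_rot: [-0.003, 0.012, 1.0, -0.002]
contact_force: [-0.1, -0.5, 0.7]
gripper_width: 0.654
```

>>> jog_arm([
  [0, 0, 0.007, 0],
  [0, 0, 0.014, 0],
  [0, 0, 0.019, 0],
  [0, 0, 0.019, 0],
])

```text
time: 4.47
tool_pos: [0.4188, 0.284, 0.1338]
tool_rot: [-0.001, 0.012, 1.0, -0.001]
contact_force: [0.3, 0.3, -0.1]
gripper_width: 0.65
```

>>> jog_arm([
  [0, 0, 0, 0],
  [0, 0, 0, 0],
  [0, 0, 0, 0],
  [0, 0, 0, 0],
  [0, 0, 0, 0],
], fingers=0.0)

```text
time: 4.88
tool_pos: [0.4201, 0.2849, 0.1363]
tool_rot: [0.001, 0.012, 1.0, 0.001]
contact_force: [-1.4, 2.0, 2.3]
gripper_width: 0.251
```

Gripped the handle. I'll lead the crank round, checking force after the first 60°.

>>> jog_arm([
  [-0.0013, 0.0121, 0, 0],
  [-0.005, 0.0236, 0, 0],
  [-0.0111, 0.0341, 0, 0],
  [-0.0192, 0.0431, 0, 0],
  [-0.029, 0.0502, 0, 0],
])

```text
time: 5.3
tool_pos: [0.4492, 0.3353, 0.1363]
tool_rot: [-0.001, 0.011, 1.0, 0.0]
contact_force: [-4.1, -0.2, 4.5]
gripper_width: 0.251
```

>>> jog_arm([
  [-0.0111, 0.0049, 0, 0],
  [-0.0229, 0.0075, 0, 0],
  [-0.0351, 0.0075, 0, 0],
  [-0.0469, 0.0049, 0, 0],
  [-0.058, 0, 0, 0],
])

```text
time: 5.72
tool_pos: [0.5089, 0.3341, 0.1363]
tool_rot: [0.001, 0.011, 1.0, 0.001]
contact_force: [-2.2, 3.2, 3.8]
gripper_width: 0.252
```

>>> jog_arm([
  [-0.0098, -0.0071, 0, 0],
  [-0.0179, -0.0161, 0, 0],
  [-0.024, -0.0266, 0, 0],
  [-0.0277, -0.0382, 0, 0],
  [-0.029, -0.0502, 0, 0],
])

```text
time: 6.13
tool_pos: [0.5361, 0.2805, 0.1362]
tool_rot: [-0.0, 0.012, 1.0, 0.0]
contact_force: [-5.0, 2.6, 7.1]
gripper_width: 0.248
```

>>> jog_arm([
  [0.0013, -0.0121, 0, 0],
  [0.005, -0.0236, 0, 0],
  [0.0111, -0.0341, 0, 0],
  [0.0192, -0.0431, 0, 0],
  [0.029, -0.0502, 0, 0],
])

```text
time: 6.55
tool_pos: [0.5046, 0.2331, 0.1361]
tool_rot: [-0.001, 0.012, 1.0, 0.003]
contact_force: [-4.0, 12.7, 5.2]
gripper_width: 0.253
```

>>> jog_arm([
  [0.0111, -0.0049, 0, 0],
  [0.0229, -0.0075, 0, 0],
  [0.0351, -0.0075, 0, 0],
  [0.0469, -0.0049, 0, 0],
  [0.058, 0, 0, 0],
])

```text
time: 6.97
tool_pos: [0.4492, 0.2344, 0.1363]
tool_rot: [0.003, 0.012, 1.0, 0.002]
contact_force: [9.5, 9.9, -0.8]
gripper_width: 0.254
```

>>> jog_arm([
  [0.0098, 0.0071, 0, 0],
  [0.0179, 0.0161, 0, 0],
  [0.024, 0.0266, 0, 0],
  [0.0277, 0.0382, 0, 0],
  [0.029, 0.0502, 0, 0],
])

```text
time: 7.38
tool_pos: [0.42, 0.2829, 0.1362]
tool_rot: [0.001, 0.012, 1.0, -0.002]
contact_force: [-0.1, -3.7, 6.5]
gripper_width: 0.253
```

>>> jog_arm([
  [0, 0, 0, 0],
  [0, 0, 0, 0],
  [0, 0, 0, 0],
  [0, 0, 0, 0],
  [0, 0, 0, 0],
])

```text
time: 7.8
tool_pos: [0.42, 0.2839, 0.1362]
tool_rot: [0.0, 0.012, 1.0, 0.0]
contact_force: [-0.6, 1.8, 5.6]
gripper_width: 0.251
```

Run:
```python
from h import *
st=manip.state();print(st['time'],st['tool_pos'],st['tool_rot'],st['contact_force'],st['gripper_width'],st['joint_pos'])
```

```text
7.8 [0.4200259  0.28394998 0.13621275] [3.02330538e-04 1.21402878e-02 9.99926257e-01 4.20607588e-05] [-0.62639641  1.76561974  5.6327375 ] 0.2509505288973538 [ 4.47698008e-01 -1.87356345e-01  1.94843244e+00 -1.96536127e-04
  1.37993737e+00 -1.09877992e+00]
```

One full circle is done. Now release, lift, and travel to the knob.

>>> jog_arm([
  [0, 0, 0, 0],
  [0, 0, 0, 0],
  [0, 0, 0, 0],
  [0, 0, -0.02, 0],
  [0, 0, -0.05, 0],
], fingers=0.65)

```text
time: 8.22
tool_pos: [0.4168, 0.2824, 0.1809]
tool_rot: [-0.004, 0.012, 1.0, -0.003]
contact_force: [0.9, 0.7, 0.6]
gripper_width: 0.649
```

>>> jog_arm([
  [0, 0, -0.03, 0],
  [0, 0, -0.065, 0],
  [0, -0.03, -0.08, 0],
  [0, -0.07, -0.08, 0],
  [0, -0.11, -0.08, 0],
])

```text
time: 8.63
tool_pos: [0.4171, 0.1734, 0.2665]
tool_rot: [0.001, 0.011, 1.0, -0.0]
contact_force: [0.4, -0.4, -0.8]
gripper_width: 0.649
```

>>> jog_arm([
  [-0.005, -0.041, 0, 0],
  [-0.01, -0.082, 0, 0],
  [-0.015, -0.123, 0, 0],
  [-0.02, -0.164, 0, 0],
  [-0.025, -0.204, 0, 0],
])

```text
time: 9.05
tool_pos: [0.4363, -0.0324, 0.2647]
tool_rot: [-0.001, 0.012, 1.0, -0.0]
contact_force: [0.9, 0.0, -0.2]
gripper_width: 0.646
```

>>> jog_arm([
  [-0.003, -0.041, 0, 0],
  [-0.006, -0.082, 0, 0],
  [-0.009, -0.123, 0, 0],
  [-0.012, -0.15, 0, 5],
  [-0.0145, -0.178, 0, 5],
])

```text
time: 9.47
tool_pos: [0.4464, -0.2106, 0.2643]
tool_rot: [-0.001, 0.058, 0.998, 0.0]
contact_force: [0.5, 0.2, -0.3]
gripper_width: 0.646
```

>>> jog_arm([
  [0, 0, 0, 0],
  [0, 0, 0, 0],
  [0, 0, 0, 0],
  [0, 0, 0, 0],
])

```text
time: 9.8
tool_pos: [0.4473, -0.2074, 0.2651]
tool_rot: [-0.0, 0.055, 0.998, 0.0]
contact_force: [-0.3, -0.7, 0.2]
gripper_width: 0.647
```

Run:
```python
from h import *
st=manip.state();print(st['time'],st['tool_pos'],st['tool_rot'],st['contact_force'],st['gripper_width'])
im=grab('top','t3'); s=grab('side','s3')
a=cv2.resize(im[180:280,200:300],(400,400),interpolation=cv2.INTER_CUBIC)
b=cv2.resize(s[130:280,290:440],(400,400),interpolation=cv2.INTER_CUBIC)
cv2.imwrite('pics/c7.png',np.hstack([a,b])[:,:,::-1])
```

```text
9.8 [ 0.44725865 -0.20741096  0.26506884] [-3.00042745e-04  5.48641003e-02  9.98493759e-01  2.30304071e-04] [-0.27937537 -0.70635292  0.20411265] 0.6473307436955433
```

View pics/c7.png

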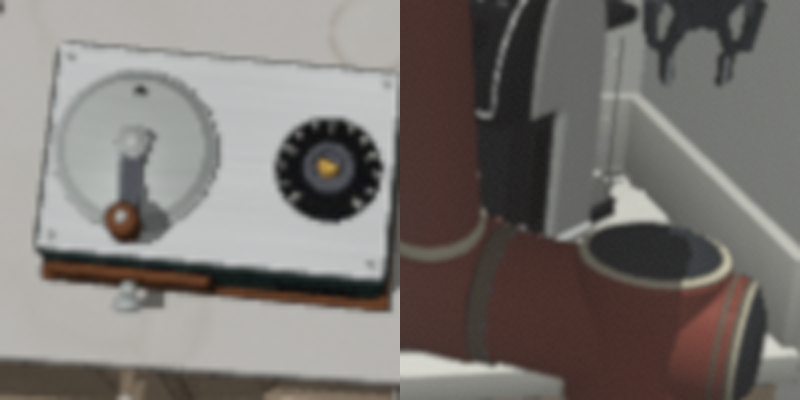

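The crank handle is back at its start position. Descending to the knob.

>>> jog_arm([
  [0, -0.001, 0.04, 0],
  [0, -0.001, 0.08, 0],
  [0, -0.001, 0.12, 0],
  [0, -0.001, 0.16, 0],
  [0, -0.001, 0.19, 0],
], fingers=0.5)

```text
time: 10.32
tool_pos: [0.446, -0.2075, 0.0722]
tool_rot: [-0.001, 0.055, 0.999, 0.001]
contact_force: [0.7, 1.0, -0.5]
gripper_width: 0.499
```

>>> jog_arm([
  [0, 0, 0.02, 0],
  [0, 0, 0.04, 0],
  [0, 0, 0.055, 0],
  [0, 0, 0.055, 0],
  [0, 0, 0.055, 0],
])

```text
time: 10.73
tool_pos: [0.4469, -0.2084, 0.02]
tool_rot: [-0.001, 0.055, 0.998, 0.0]
contact_force: [0.5, -0.4, -0.1]
gripper_width: 0.501
```

>>> jog_arm([
  [0, 0, 0.005, 0],
  [0, 0, 0.01, 0],
  [0, 0, 0.015, 0],
  [0, 0, 0.015, 0],
  [0, 0, 0.015, 0],
])

```text
time: 11.15
tool_pos: [0.4473, -0.2093, 0.0054]
tool_rot: [-0.0, 0.055, 0.998, 0.0]
contact_force: [-0.5, -0.0, 0.3]
gripper_width: 0.5
```

>>> jog_arm([
  [0, 0, 0.001, 0],
  [0, 0, 0.002, 0],
  [0, 0, 0.002, 0],
])

```text
time: 11.4
tool_pos: [0.4473, -0.2094, 0.0034]
tool_rot: [0.0, 0.056, 0.998, -0.0]
contact_force: [-0.6, 0.0, 0.2]
gripper_width: 0.5
```

>>> jog_arm([
  [0, 0, 0, 0],
  [0, 0, 0, 0],
  [0, 0, 0, 0],
  [0, 0, 0, 0],
  [0, 0, 0, 0],
], fingers=0.0)

```text
time: 11.82
tool_pos: [0.4476, -0.2095, 0.0037]
tool_rot: [0.0, 0.055, 0.998, -0.0]
contact_force: [0.2, 0.0, 0.7]
gripper_width: 0.116
```

>>> jog_arm([
  [0, 0, 0, 0],
  [0, 0, 0, 0],
])

```text
time: 11.98
tool_pos: [0.4476, -0.2095, 0.0036]
tool_rot: [0.0, 0.055, 0.998, -0.0]
contact_force: [0.4, -0.4, 1.1]
gripper_width: 0.116
```

Gripped the bar (opening 0.116 fits the 11.5 mm width). Lift and carry it over the spindle, turning 18° on the way.

>>> jog_arm([
  [0, 0, -0.02, 0],
  [0, 0, -0.055, 0],
  [0, 0, -0.095, 0],
  [0, 0, -0.13, 0],
  [0, 0, -0.16, 0],
])

```text
time: 12.4
tool_pos: [0.4475, -0.2095, 0.1658]
tool_rot: [0.001, 0.055, 0.998, -0.0]
contact_force: [0.2, -0.4, 0.1]
gripper_width: 0.118
```

>>> jog_arm([
  [0.0016, 0.035, 0, 0],
  [0.0032, 0.076, 0, 0],
  [0.0048, 0.117, 0, 0],
  [0.0065, 0.16, 0, 0],
  [0.0081, 0.2, 0, 0],
])

```text
time: 12.82
tool_pos: [0.4608, -0.008, 0.1631]
tool_rot: [-0.0, 0.056, 0.998, 0.0]
contact_force: [0.5, 0.1, -1.2]
gripper_width: 0.118
```

>>> jog_arm([
  [0.001, 0.04, 0, 4],
  [0.002, 0.08, 0, 8],
  [0.004, 0.12, 0, 12],
  [0.005, 0.145, 0, 16],
  [0.0063, 0.1641, 0, 18],
])

```text
time: 13.23
tool_pos: [0.4726, 0.1566, 0.1628]
tool_rot: [-0.001, 0.211, 0.977, 0.0]
contact_force: [0.7, 0.0, -1.5]
gripper_width: 0.116
```

>>> jog_arm([
  [0, 0, 0, 0],
  [0, 0, 0, 0],
  [0, 0, 0, 0],
  [0, 0, 0, 0],
  [0, 0, 0, 0],
])

```text
time: 13.65
tool_pos: [0.4734, 0.153, 0.1633]
tool_rot: [-0.0, 0.212, 0.977, -0.0]
contact_force: [-0.0, 0.2, -0.1]
gripper_width: 0.114
```

Run:
```python
from h import *
st=manip.state();print(st['time'],st['tool_pos'],st['tool_rot'],st['contact_force'],st['gripper_width'])
im=grab('top','t4'); s=grab('side','s4')
a=cv2.resize(im[180:280,200:320],(360,300),interpolation=cv2.INTER_CUBIC)
b=cv2.resize(s[180:240,240:320],(400,300),interpolation=cv2.INTER_CUBIC)
cv2.imwrite('pics/c8.png',np.hstack([a,b])[:,:,::-1])
for P in ([.4724,.1545,.138],[.4724,.1545,.118],[.4724,.1545,.169]): print(proj('side',P))
```

```text
13.65 [0.47338625 0.15302723 0.16329118] [-2.88821403e-05  2.11720966e-01  9.77330148e-01 -1.13007080e-04] [-0.01003017  0.203603   -0.12627992] 0.11419452238582109
[[278.64138796 212.503175  ]]
[[278.42786446 218.38655633]]
[[278.97633796 203.27355678]]
```

View pics/c8.png

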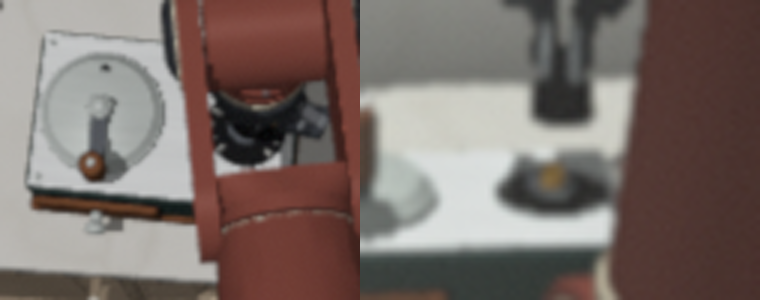

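Run:
```python
from h import *
s=cv2.imread('pics/s4.png'); g=cv2.cvtColor(s,cv2.COLOR_BGR2GRAY).astype(int)
print('     ',*range(262,293))
for r in list(range(194,224)): print(r,g[r,262:293])
print('yellow')
y=s[...,2].astype(int)-s[...,0]
for r in range(210,221): print(r,y[r,270:288])
```

```text
262 263 264 265 266 267 268 269 270 271 272 273 274 275 276 277 278 279 280 281 282 283 284 285 286 287 288 289 290 291 292
194 [116 116 115 115 114 116 116 116 116 116 115 115 111 104  98  87  62  47
  53  74  92  91  79  88 107 118 120 120 122 122 124]
195 [125 125 123 122 122 122 123 124 122 122 122 118 110  95  84  71  55  46
  49  69  88  86  79  92 119 138 145 144 144 147 151]
196 [151 151 149 148 146 146 148 149 150 146 143 133 108  79  62  55  49  45
  47  59  73  73  66  84 127 164 176 177 177 180 183]
197 [183 184 181 180 179 179 180 182 182 179 175 156 114  70  48  48  46  45
  46  48  55  54  51  76 132 182 197 199 198 200 198]
198 [200 202 201 200 199 199 199 201 201 199 196 174 121  66  45  45  44  45
  44  46  46  44  44  73 133 187 204 205 204 204 202]
199 [204 205 205 205 204 205 205 205 205 205 201 177 120  65  46  45  45  44
  43  44  44  44  43  73 132 185 205 205 205 205 201]
200 [205 204 204 204 205 206 205 205 205 205 202 177 118  61  43  44  45  45
  46  46  45  42  45  72 127 180 202 206 205 205 201]
201 [205 204 204 205 205 205 204 205 206 205 201 176 118  6
[... 2884 characters left out ...]
160 158 159 158
 158 160 162 169 187 201 206 213 216 203 162 106  68]
yellow
210 [2 2 3 3 3 0 0 1 1 3 4 4 3 3 3 2 4 4]
211 [-1 -1  1  1  0 -2  0  2  4  4  3  1 -1 -1 -1  0  0  0]
212 [-3 -2 -1 -2  0  0  5 13 17 19 11  2 -1 -1  0 -1 -1 -1]
213 [-3 -1 -1 -1  0  5 18 36 45 41 25  7  0  0 -1 -2 -1 -1]
214 [-1  0  0 -2 -2  7 30 52 58 51 35 11  0 -1  1 -1 -1 -1]
215 [-1  1  0 -2 -3 10 36 56 59 53 34 12  2  0  1  1  1  0]
216 [ 0  1  0 -3 -2  9 34 53 54 46 27  7  1  0  1  2  2  1]
217 [ 1  2  1 -2 -2  5 21 33 34 26 13  2 -2 -1  1  2  3  2]
218 [ 2  1  1  1 -1 -1  7  8  9  6  1 -1 -1  1  2  2  2  1]
219 [ 1  3  1  2  0 -1  0 -1 -1 -1 -1  0  1  2  2  2  2  0]
220 [0 1 1 2 2 2 0 1 0 0 1 0 1 2 2 2 2 1]
```

Run:
```python
from h import *
for n in ('s0','s3'):
    s=cv2.imread(f'pics/{n}.png'); g=cv2.cvtColor(s,cv2.COLOR_BGR2GRAY).astype(int); y=s[...,2].astype(int)-s[...,0]
    print(n)
    for r in range(211,222): print(r,g[r,263:294])
    for r in range(211,219): print(r,y[r,272:286])
def side(P): return proj('side',P)[:,0]
t=np.linspace(0,2*np.pi,200)
for (x,yy,r,z) in [(.4724,.1545,.036,.118),(.4724,.1545,.007,.13),(.4724,.1545,.0205,.18)]:
    u=side(np.c_[x+r*np.cos(t),yy+r*np.sin(t),0*t+z]); print(u.min(),u.max())
```

```text
s0
211 [220 220 221 221 221 221 220 221 222 223 223 224 223 221 218 214 215 218
 224 225 223 221 216 214 217 213 188 160 140 134 130]
212 [221 221 223 222 222 223 223 222 222 221 221 220 218 211 198 189 188 198
 216 221 221 222 220 220 220 212 180 145 127 134 136]
213 [220 220 221 221 221 222 219 215 206 197 193 191 184 177 166 157 149 163
 186 197 204 211 216 220 221 218 197 159 138 139 137]
214 [220 219 220 221 219 212 194 178 159 145 139 133 131 131 135 131 124 127
 140 147 157 170 187 203 216 219 210 176 149 140 133]
215 [219 219 220 218 208 179 147 121 101  89  90  94  97 106 121 121 112 103
 103 102 104 113 135 162 185 201 203 184 154 136 131]
216 [220 220 220 211 180 137  98  73  61  62  74  87  94 105 117 117 107  95
  90  87  75  72  88 112 132 159 184 185 162 137 132]
217 [221 220 219 200 149 100  74  61  56  57  70  83  92 101 108 109 101  93
  86  82  69  57  63  72  85 115 162 189 177 148 136]
218 [220 221 220 196 139  85  65  58  54  55  62  72  80  88  95  97  95  91
  81  71  60  54  55  58  68  95 151 198 195 161 139]
219 [221 221 220 202 154 103  74  59  53  52  57 
[... 1967 characters left out ...]
 56  59  66  80  93
  98  99  93  87  88  94  95  92  86  76  69  64  63]
221 [221 220 221 219 209 185 159 134 108  95  86  73  59  54  54  63  78  93
  99  98  94  84  82  88  95  96  94  91  85  80  74]
211 [-2 -2 -2 -1  3 12 14  7  0 -1  1 10 16 20]
212 [-2 -2 -3 -1 17 40 43 24  8 -1  4 14 19 19]
213 [-5 -4 -3  4 28 63 73 47 19  4  9 19 23 21]
214 [-1 -2 -1  7 38 74 84 63 29 17 25 30 27 22]
215 [-1 -2 -1 12 43 72 79 65 40 34 42 38 29 22]
216 [-2 -3 -2 11 38 62 68 57 44 46 50 37 26 18]
217 [ 0 -1 -2  5 24 39 44 39 40 53 54 37 21 15]
218 [ 1  0 -1 -1  6 11 15 20 38 55 58 43 23 14]
266.8658994803038 289.98904983286457
276.30183286079887 280.80980603409114
272.41640088660165 285.7760333110446
```

Run:
```python
from h import *
print(proj('side',[.4734-.0205,.153,.1687]),'obs 204.65')
print(proj('side',[.4724-.036,.1545,.116]),'obs 222.65')
print(proj('side',[.4734-.0205+.01,.153,.1687]))
print(proj('top',[.4724,.1545,.138]))
```

```text
[[280.52589398 205.81338725]] obs 204.65
[[280.35872416 223.81757156]] obs 222.65
[[279.97316791 204.54200874]]
[[281.88753991 220.55830833]]
```

>>> jog_arm([
  [-0.0008, 0.0018, 0.005, 0],
  [-0.0008, 0.0018, 0.01, 0],
  [-0.0016, 0.0036, 0.015, 0],
  [-0.0016, 0.0036, 0.018, 0],
  [-0.0016, 0.0036, 0.018, 0],
])

```text
time: 14.17
tool_pos: [0.4755, 0.1566, 0.1439]
tool_rot: [-0.001, 0.211, 0.978, -0.0]
contact_force: [-0.4, 0.1, -0.9]
gripper_width: 0.115
```

>>> jog_arm([
  [0, 0, 0, 0],
  [0, 0, 0, 0],
  [0, 0, 0, 0],
])

```text
time: 14.42
tool_pos: [0.4765, 0.1568, 0.1457]
tool_rot: [0.0, 0.211, 0.977, 0.0]
contact_force: [0.5, 0.2, -0.9]
gripper_width: 0.118
```

Run:
```python
from h import *
s=grab('side','s5')[:,:,::-1]; st=manip.state();print(st['tool_pos'],st['contact_force'])
g=cv2.cvtColor(np.ascontiguousarray(s),cv2.COLOR_BGR2GRAY).astype(int)
for r in range(200,214): print(r,g[r,266:292])
```

```text
[0.47649855 0.15677899 0.14576406] [-0.11124048  0.23418685 -0.06311822]
200 [204 204 205 205 204 203 193 165 129  97  66  47  46  66  86  89  78  97
 147 189 204 206 207 204 204 203]
201 [205 204 204 204 205 200 180 134  89  66  52  46  46  56  72  74  66  76
 126 174 199 206 205 205 206 202]
202 [204 204 205 205 204 196 167 110  62  45  45  43  43  47  53  53  49  58
 103 157 193 204 206 207 206 201]
203 [205 205 204 206 204 192 157 100  53  45  44  45  43  44  45  43  43  52
  93 149 190 204 204 205 206 202]
204 [205 205 205 205 204 190 151  95  51  43  45  46  45  45  43  41  43  55
  94 149 190 204 205 204 205 201]
205 [206 204 205 206 203 187 145  89  49  43  45  46  45  44  42  42  41  53
  93 148 189 204 204 205 206 200]
206 [206 206 207 205 202 184 137  83  50  45  44  45  45  45  44  45  43  52
  91 146 189 203 204 205 203 197]
207 [206 206 207 205 203 185 140  87  54  47  45  45  45  45  44  41  42  54
  94 149 189 204 204 204 202 193]
208 [205 206 205 205 202 189 160 118  87  71  57  48  44  44  45  46  47  62
 100 151 187 200 201 204 202 187]
209 [210 208 206 200 195 197 189 167 143 124  99  71  57  57  59  60  66  79
 109 146 169 181 190 201 200 179]
210 [215 214 201 181 174 188 202 198 187 175 147 107  84  80  81  83  88  97
 114 128 137 147 167 186 184 160]
211 [220 213 183 149 137 156 181 191 195 194 166 124 101  99  98 101 104 107
 110 112 114 120 140 158 155 127]
212 [220 205 162 122 111 122 138 146 159 166 143 115 101 101 101 104 105 106
 108 107 108 109 119 130 126 105]
213 [219 202 154 116 102 100  98 100 109 117 106  99  98  99  96  95  95  98
  99 103 105 106 115 125 126 112]
```

Relative to the disc, the knob's lateral column is nearly right, but my last shift had a wrong sign in x (now 0.4765, should be about 0.473). I'll fix that and lower to just above the tip.

>>> jog_arm([
  [0.0016, -0.0007, 0.003, 0],
  [0.0032, -0.0013, 0.006, 0],
  [0.0032, -0.0013, 0.011, 0],
  [0.0032, -0.0013, 0.011, 0],
  [0.0032, -0.0013, 0.011, 0],
])

```text
time: 14.88
tool_pos: [0.4723, 0.1568, 0.1337]
tool_rot: [-0.001, 0.211, 0.977, -0.0]
contact_force: [-0.0, 0.1, -0.3]
gripper_width: 0.114
```

>>> jog_arm([
  [0, 0, 0.001, 0],
  [0, 0, 0.002, 0],
  [0, 0, 0.003, 0],
  [0, 0, 0.003, 0],
])

```text
time: 15.22
tool_pos: [0.4728, 0.1568, 0.1312]
tool_rot: [-0.0, 0.211, 0.977, -0.0]
contact_force: [0.6, 0.1, -0.8]
gripper_width: 0.113
```

>>> jog_arm([
  [0, 0, 0.001, 0],
  [0, 0, 0.002, 0],
  [0, 0, 0.002, 0],
  [0, 0, 0.002, 0],
])

```text
time: 15.55
tool_pos: [0.4728, 0.1568, 0.1294]
tool_rot: [-0.0, 0.211, 0.977, -0.0]
contact_force: [0.2, 0.4, -0.2]
gripper_width: 0.116
```

No contact 3 mm below the tip level, so it seems captured. Continuing.

>>> jog_arm([
  [0, 0, 0.001, 0],
  [0, 0, 0.002, 0],
  [0, 0, 0.002, 0],
  [0, 0, 0.002, 0],
])

```text
time: 15.88
tool_pos: [0.4729, 0.1568, 0.1273]
tool_rot: [0.0, 0.211, 0.977, 0.0]
contact_force: [0.6, 0.3, -1.8]
gripper_width: 0.118
```

>>> jog_arm([
  [0, 0, 0.001, 0],
  [0, 0, 0.002, 0],
  [0, 0, 0.002, 0],
  [0, 0, 0.002, 0],
])

```text
time: 16.22
tool_pos: [0.4729, 0.1568, 0.1253]
tool_rot: [0.0, 0.211, 0.977, 0.0]
contact_force: [1.3, 0.5, -0.3]
gripper_width: 0.113
```

>>> jog_arm([
  [0, 0, 0.001, 0],
  [0, 0, 0.002, 0],
  [0, 0, 0.003, 0],
  [0, 0, 0.003, 0],
])

```text
time: 16.55
tool_pos: [0.473, 0.1568, 0.1223]
tool_rot: [0.0, 0.211, 0.977, 0.0]
contact_force: [1.3, 0.9, -1.3]
gripper_width: 0.114
```

>>> jog_arm([
  [0, 0, 0.001, 0],
  [0, 0, 0.002, 0],
  [0, 0, 0.003, 0],
  [0, 0, 0.003, 0],
])

```text
time: 16.88
tool_pos: [0.473, 0.1569, 0.1196]
tool_rot: [0.0, 0.211, 0.977, 0.0]
contact_force: [0.5, -0.3, 1.8]
gripper_width: 0.116
```

Contact begins exactly at the predicted washer height. Pressing home.

>>> jog_arm([
  [0, 0, 0.001, 0],
  [0, 0, 0.002, 0],
  [0, 0, 0.003, 0],
  [0, 0, 0.003, 0],
])

```text
time: 17.22
tool_pos: [0.4731, 0.1569, 0.1169]
tool_rot: [0.0, 0.211, 0.977, 0.0]
contact_force: [-0.6, 0.5, 5.8]
gripper_width: 0.115
```

>>> jog_arm([
  [0, 0, 0.001, 0],
  [0, 0, 0.002, 0],
  [0, 0, 0.003, 0],
  [0, 0, 0.003, 0],
])

```text
time: 17.55
tool_pos: [0.4731, 0.1569, 0.1146]
tool_rot: [0.0, 0.211, 0.977, 0.0]
contact_force: [-2.6, -1.1, 8.2]
gripper_width: 0.115
```

>>> jog_arm([
  [0, 0, 0.001, 0],
  [0, 0, 0.002, 0],
  [0, 0, 0.002, 0],
  [0, 0, 0.002, 0],
])

```text
time: 17.88
tool_pos: [0.4732, 0.1569, 0.1146]
tool_rot: [0.0, 0.211, 0.978, -0.0]
contact_force: [-8.2, -1.4, 16.9]
gripper_width: 0.12
```

It hit a hard stop at reported z 0.1146, exactly the predicted home height. I'll let it settle and take one look before handing in.

>>> jog_arm([
  [0, 0, 0, 0],
  [0, 0, 0, 0],
  [0, 0, 0, 0],
  [0, 0, 0, 0],
  [0, 0, 0, 0],
])

```text
time: 18.3
tool_pos: [0.4732, 0.1569, 0.1146]
tool_rot: [0.0, 0.211, 0.978, -0.0]
contact_force: [-7.3, -2.1, 17.6]
gripper_width: 0.117
```

Run:
```python
from h import *
im=grab('top','t6'); s=grab('side','s6')
a=cv2.resize(im[180:280,200:320],(360,300),interpolation=cv2.INTER_CUBIC)
b=cv2.resize(s[180:240,240:320],(400,300),interpolation=cv2.INTER_CUBIC)
cv2.imwrite('pics/c9.png',np.hstack([a,b])[:,:,::-1])
st=manip.state();print(st['time'],st['tool_pos'],st['tool_rot'],st['contact_force'],st['gripper_width'])
```

```text
18.4 [0.47323011 0.156919   0.11456007] [ 1.82649536e-04  2.10866187e-01  9.77514918e-01 -5.97817230e-05] [-7.88324237 -2.91580399 16.56175385] 0.11855482863316034
```

View pics/c9.png

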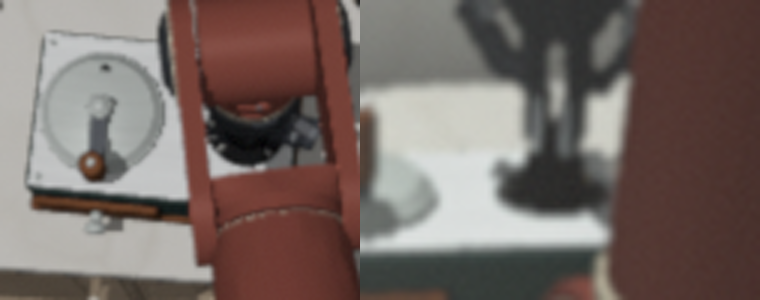

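The knob sits down on the scale disc (side crop around (553,180)), held by the fingers, and the crank handle stands at its start position (92,162). Handing in.

```bash
python3 -c "
from plant import manip
print(manip.job_done())"
```

```text
the job is handed in; nothing more can be done
None
```

The job is handed in: the crank was led clockwise through one full turn, back to its start. The small black knob was then taken from the coaster, turned 18° and pushed onto the spindle. The arm is still holding it pressed down.

**Last checks**
- **Spring and stop:** the spring washer was met at the predicted height, and force rose from about 2 N to 8 N over 5 mm. The knob then hit a hard stop exactly at the predicted home height.
- **Holding force:** about 17 N downward, with the grip at 0.118 on the bar and the knob still. There is also a sideways force of about 8 N.
- **Pictures:** the crank handle is at its start position and the knob is down on the scale disc. The flat's match is inferred from the knob sliding fully down; the pictures do not show it directly. I did not check the tin, scoop, cup, hex key or coaster in the final pictures.

**What failed or disagreed**
- **First crank grasp:** it closed on air, because the real fingertips were about 33 mm higher than the reported tool position. A light touch on the handle top (about 17 N) showed this, and I used the offset from then on.
- **Spindle position:** the two cameras and the arm disagreed by up to 3 mm sideways. A position between them worked, and the knob slid on almost without force.
- **Shift over the spindle:** one sideways move had the wrong sign. I corrected it before lowering the knob.

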